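# Set the rack-slot number dial to 6

## Task

This repair job has been given rack slot 6: turn the bar grip of the square number dial until the 6 stands whole in its window, then let go. Leave the round dial's number as it is.

Things in the scene. Friction and masses are not known exactly. Their poses are not given: they have to be found in the camera images.
- number_wheel (a joint): number wheel of the SQUARE dial, rad: number n is centred in the window at n x 0.628 (36 deg apart, 0 to 9), so 6 at 3.77; whole in the window within 10 deg of that. Grows as the bar grip turns clockwise seen from above. Turns both ways (stops at -0.2 and 5.85), no clicks, friction 0.05 N m, stays where left. Starts at 2.3 to 3.1 (near 4 or 5), so 0.7 to 1.45 rad clockwise: one grasp.
- bar_grip (a point): on the wheel's axis, at the height to grip, 62 mm above the bench; turns with the wheel. The upright black bar grip on top of the square dial is 50 mm long along this frame's x, 14 mm thick along its y, from 40 to 74 mm above the bench, both ends alike; z is up. Pinch it across its thickness from above. Below it a collar 42 mm across reaches 41 mm above the bench.
- window (a point): centre of the window in the top of the SQUARE dial, 35 mm above the bench, 36 mm from the wheel's axis on its near side (-x of this frame, fixed to the box; yawed up to 35 deg). Opening 18 x 21 mm, dark frame; in it shows one dark number 14 mm high, 8 mm wide, upright seen from the near side. The dial is a grey box 104 x 104 mm, 35 mm high, a screw at each corner, fixed to the bench.
- round_dial_mark (a point): at the number 0 on the ring of the ROUND dial, 36 mm from its axis, 31 mm above the bench; turns with the ring. This dial is not to be turned: round grey base 106 mm across fixed to the bench, uncovered white ring with all ten numbers in sight, ribbed round black knob 42 mm across and 58 mm high. Either dial may stand on the left; centres at least 0.18 m apart.

How it is judged:
At the end, for the whole second after the job is handed in: The square dial shows its 6 whole in the window: the wheel stands at rest within 0.18 rad (10 deg) of 3.77 (value of joint number_wheel between 3.59 and 3.95 rad and velocity of joint number_wheel between -0.05 and 0.05 rad/s); the robot touches nothing.
It fails at once if the round dial's number ring is turned (its mark moves more than 7 mm) (distance of round_dial_mark from where it was at the start of the episode above 0.007 m).
It also fails if it takes over 29 s, if anything falls off the work surface, if the arm or the gripper's body presses on something with over 40 N, if the wrist force passes 120 N, or if a joint passes its speed limit or range.

## Robot

A 6-joint arm with a two-finger parallel gripper is mounted at the origin on a cart in front of the work surface, level with it; the furniture and walls round the work are solid. World frame = base frame: x ahead of the robot, y to its left, z up, the work surface at z = 0. Lengths are in m, angles in rad, forces in N, time in s.
With the tool pointing down it reaches from about 0.375 to 0.975 m from the base axis. Payload 3.8 kg.
Tool frame: the origin (TCP) lies on the centre line of the jaws, within the pads' length; the fingertips stand 25 mm ahead of it and the grasp point (between the pads) lies 6 mm ahead of it; z points along the fingers, y is the line along which they close (so a half turn about z gives the same grasp; the last joint's range is limited). The gripper opens to 85 mm and grips with 20 to 120 N. Pads are 22 mm wide; open, the fingers measure 114 mm over their backs; the gripper's body (76 mm by 85 mm) begins 54 mm behind the grasp point. The pads swing forward as they close: fully open they stand 13 mm farther back than shut.
Start: joints at [1.115, 0.264, 1.604, -0, 1.274, -0.037], TCP at [0.274, 0.617, 0.256] pointing down, gripper open.
Joint ranges: [-2.63, 2.63], [-0.94, 2.18], [0.31, 2.57], [-1.31, 4.45], [0, 2.66], [-2.55, 2.55]. Speed limits (rad/s): [2.57, 2.57, 3.14, 3.14, 3.14, 3.14].

## Interface

Orientations are given as a rotation vector (axis times angle).
In Python, from workcell import bot gives the robot as it stands. The module is installed in compiled form; this text tells all that it offers.
- The arm moves only by the tool play_rows, never from a script. Its argument "commands" is a list that holds one entry, the list of rows, each a list of 7 numbers: the shift along the tool's x, y, z as a fraction of full scale, then the turn, a rotation vector about the tool's x, y, z as a fraction of full scale, then the closure, from -1 (fully open) to 1 (shut). A call has 1 to 8 rows; each row is the pose to reach, as a shift and turn from the pose commanded when the call began, along the tool's axes at that moment, turning the shorter way round; what a row does not reach only later rows make up. Full scale, the value 1, is 60 cm for a shift and 180 degrees for a turn. A row lasts 1/10 s, in which the tool goes at most 50 mm and 8.59 degrees, less where a joint would pass 70% of its speed; a pose out of reach is approached as far as the arm can. A call with a number of a shift or a turn outside -1 to 1 is refused whole. A call with a gripper value outside its range is refused whole. The fingers move at their own pace and stop on an object; "force" is the grip in N (left out, the last holds). Time passes only in rows, so rows that repeat a pose let the fingers close. It gives the time, the measured TCP pose, the force, the opening and the grip force at its end, in the units of the state.
- bot.read_state(): the state, without advancing time (a new reading comes with each control period).
- bot.read_camera(name): name is "side" or "top" or "wrist"; returns the picture (420x560x3 uint8, blue, green, red); there is no depth.
- bot.camera_params(name): a dict with "fov_y" (degrees; the focal length in pixels is half the picture's height over the tangent of half this angle, whatever the lens; pixels are square), "cx", "cy" (the principal point, pixels), "rvec" (rotation vector, rad) and "tvec" (3), from world to camera coordinates, as OpenCV has them. Camera axes: x right, y down, z forward; pixel columns grow to the right and rows downward; lengths in m; the calibration is good to about 2 mm. A picture is of the moment at which its call begins: read the wrist's pose just before it. camera_params takes no time and is no camera call; for the wrist camera it gives the pose at the moment of the call.
- bot.finish_job(): hands the job in; it is judged then, once.
The state is a dict: "time": time; "q": joint angles; "joint_vel": joint speeds; "joint_torque": joint torques, N m; "tool_pos": TCP position; "tcp_rot": TCP orientation; "wrist_force": force on the tool from outside, world axes, zero at the start; "torque": the same for the moment, N m; "width": opening from 0.0 (shut) to 1.0 (fully open); "grip_force": force on a finger pad.
Only numpy, scipy, OpenCV 4.12 (cv2) and the standard library are available. Lean on these libraries where they do the work, as an engineer would, in place of code of your own. Each camera call takes 0.05 s, during which the arm holds its last target. There are 200 camera calls.

## Working session

There is one attempt and no reset: what is moved stays moved. The work goes in short steps, Python scripts to look and compute and a tool call to move; the robot and the scene stay as the last step left them, time stands still between calls to the robot, and variables do not carry over. Pictures are saved under pics/ and viewed, at most 10 in all, crops included, and the job is handed in when it is done.

Besides the shell and the picture viewer there is one more tool, called after "Request:" by a JSON object that holds its "api" and its "payload". play_rows: Moves the arm, as the interface text tells. Its arguments: {"type":"object","properties":{"commands":{"type":"array"},"force":{"type":"number"}},"required":["commands"]}

```bash
mkdir -p pics; cat > h.py <<'E'
import numpy as np,cv2
from workcell import bot
def K(p):
    f=210/np.tan(np.radians(p["fov_y"])/2); return f,p["cx"],p["cy"]
def world(p,u,v,z):
    f,cx,cy=K(p); R=cv2.Rodrigues(np.array(p["rvec"],float))[0]; t=np.array(p["tvec"],float)
    c=-R.T@t; d=R.T@np.array([(u-cx)/f,(v-cy)/f,1]); return c+d*(z-c[2])/d[2]
E
python3 - <<'E'
from h import *
print(bot.read_state())
for n in ("top","wrist"):
    print(bot.camera_params(n)); cv2.imwrite(f"pics/{n}0.png",bot.read_camera(n))
E
```

```text
{'time': 0.0, 'q': array([ 1.11512939e+00,  2.64749876e-01,  1.60539370e+00,  3.10402872e-06,
        1.27368448e+00, -3.68949924e-02]), 'joint_vel': array([ 1.96793683e-03, -9.16287643e-04,  9.16815398e-04,  1.71922775e-04,
       -1.12979588e-03, -8.56346513e-05]), 'joint_torque': array([-6.64057534e-04, -5.15107119e+01, -3.67321837e+01, -5.39818686e-06,
        1.27495191e-02,  1.44846950e-05]), 'tool_pos': array([0.2741796 , 0.6160628 , 0.25495353]), 'tcp_rot': array([-0.65289645, -3.07243828,  0.00340369]), 'wrist_force': array([ 0.4581941 , -0.40558848, -0.10467245]), 'torque': array([ 0.00723403, -0.02856475, -0.01306711]), 'grip_force': 0.0, 'width': 1.0031586747089285}
{'fov_y': 43.052032384246935, 'cx': 289.02296141906095, 'cy': 211.91809411914093, 'rvec': array([ 2.14757168, -2.11762371,  0.16091746]), 'tvec': array([-0.16987525,  0.48585466,  1.05117252])}
{'fov_y': 58.714571457590026, 'cx': 281.6540513757354, 'cy': 204.92786480973584, 'rvec': array([-2.4112131 , -1.56745453, -0.23830602]), 'tvec': array([-0.67274912, -0.03929961,  0.38064492])}
```

View pics/top0.png

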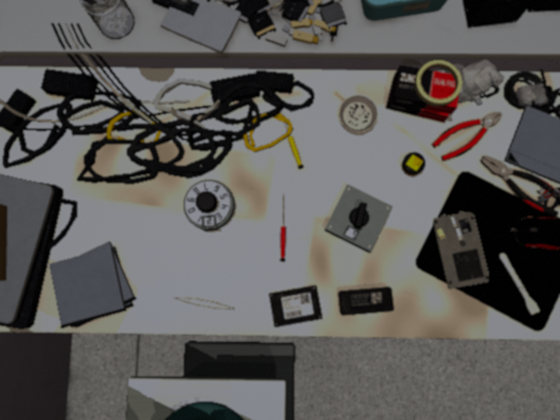

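The top view shows the square dial near (358,217), with its window near (350,232), and the round dial near (209,204). I'll enlarge the square dial.

```bash
python3 - <<'E'
from h import *
im=cv2.imread("pics/top0.png")[175:260,305:415]
cv2.imwrite("pics/c0.png",cv2.resize(im,None,fx=7,fy=7,interpolation=cv2.INTER_CUBIC))
p=bot.camera_params("top")
for u,v,z in((359,215,.074),(358,217,.035),(350,232,.035),(209,203,.058)):print(world(p,u,v,z))
E
```

```text
[ 0.47808601 -0.3017142   0.074     ]
[ 0.48008549 -0.3043709   0.035     ]
[ 0.44893301 -0.28789976  0.035     ]
[ 0.50109892 -0.00154009  0.058     ]
```

View pics/c0.png

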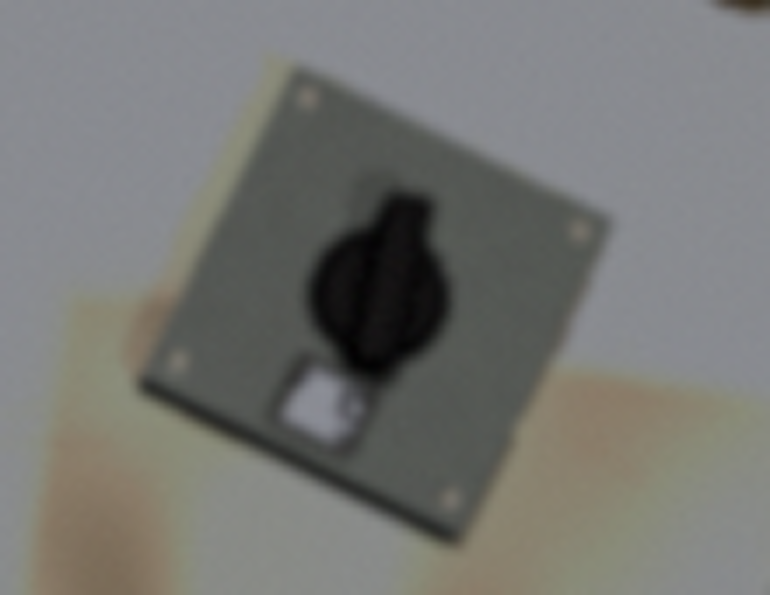

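```bash
cat >> h.py <<'E'
from scipy.spatial.transform import Rotation as Ro
def plan(xyz,yaw):
    """tool-down target with tool y at world yaw; row values from current pose (shift, turn)"""
    s=bot.read_state(); R=Ro.from_rotvec(s["tcp_rot"])
    y=np.array([np.cos(yaw),np.sin(yaw),0]); z=np.array([0,0,-1.]); T=Ro.from_matrix(np.c_[np.cross(y,z),y,z])
    return R.inv().apply(np.array(xyz)-s["tool_pos"])/.6,(R.inv()*T).as_rotvec()/np.pi
E
python3 - <<'E'
from h import *
p=bot.camera_params("top")
g=lambda a,b,z:world(p,305+a/7,175+b/7,z)
sc=[g(a,b,.035) for a,b in((307,97),(580,232),(450,498),(178,361))]
c=np.mean(sc,0);w=g(322,405,.035);e1=g(408,203,.074);e2=g(370,365,.074)
print("axis",c,"screw sides",[np.linalg.norm(sc[i]-sc[i-1]) for i in range(4)])
print("win",w,np.linalg.norm(w-c),"yaw",np.degrees(np.arctan2(*(c-w)[1::-1])), "sideyaw",np.degrees(np.arctan2(*(sc[0]-sc[3])[1::-1])))
print("bar",(e1+e2)/2,np.linalg.norm(e1-e2),"yaw",np.degrees(np.arctan2(*(e1-e2)[1::-1])))
q=bot.camera_params("wrist");s=bot.read_state();R=Ro.from_rotvec(s["tcp_rot"])
Rc=cv2.Rodrigues(q["rvec"])[0];cam=-Rc.T@q["tvec"]
print("cam in tool",R.inv().apply(cam-s["tool_pos"]),R.inv().apply(Rc.T@[0,0,1]))
print(R.as_matrix())
E
```

```text
axis [ 0.47951371 -0.30660545  0.035     ] screw sides [np.float64(0.08767930886345186), np.float64(0.0889798124654184), np.float64(0.08775844570837274), np.float64(0.08798361093585781)]
win [ 0.44720166 -0.28992904  0.035     ] 0.0363616669877804 yaw -27.298486212416 sideyaw -25.57543481390736
bar [ 0.47706594 -0.3048245   0.074     ] 0.04767789805514367 yaw -13.357322594129617
cam in tool [ 0.07697735 -0.00126637 -0.11881814] [-2.99750575e-01  6.79407676e-04  9.54017364e-01]
[[-9.13571068e-01  4.06678131e-01 -8.95087039e-04]
 [ 4.06679110e-01  9.13569198e-01 -1.84992908e-03]
 [ 6.53982493e-05 -2.05405489e-03 -9.99997888e-01]]
```

```bash
python3 - <<'E'
from h import *
print(plan([.479,-.306,.2],np.radians(76.6)), np.degrees(bot.read_state()["q"]))
E
```

```text
(array([-0.93677533, -1.26504822,  0.09430271]), array([-6.50036818e-04, -8.12174938e-05, -5.88688010e-02])) [ 6.38893894e+01  1.51667962e+01  9.19738864e+01 -6.24617053e-04
  7.29770643e+01 -2.11403924e+00]
```

Request:
{"api": "play_rows", "payload": {"commands": [[[-0.38,-0.52,0,0,0,0,-1],[-0.38,-0.52,0,0,0,0,-1],[-0.38,-0.52,0,0,0,0,-1],[-0.38,-0.52,0,0,0,0,-1],[-0.38,-0.52,0,0,0,0,-1],[-0.38,-0.52,0,0,0,0,-1],[-0.38,-0.52,0,0,0,0,-1],[-0.38,-0.52,0,0,0,0,-1]]]}}

```text
time: 0.9
tool_pos: [0.3555, 0.2362, 0.2558]
tcp_rot: [-0.654, -3.073, 0.002]
wrist_force: [0.7, 0.7, -0.2]
width: 1.002
grip_force: 0.0
```

Request:
{"api": "play_rows", "payload": {"commands": [[[-0.38,-0.52,0,0,0,0,-1],[-0.38,-0.52,0,0,0,0,-1],[-0.38,-0.52,0,0,0,0,-1],[-0.38,-0.52,0,0,0,0,-1],[-0.38,-0.52,0,0,0,0,-1],[-0.38,-0.52,0,0,0,0,-1],[-0.38,-0.52,0,0,0,0,-1],[-0.38,-0.52,0,0,0,0,-1]]]}}

```text
time: 1.7
tool_pos: [0.4371, -0.1417, 0.2561]
tcp_rot: [0.656, 3.072, -0.001]
wrist_force: [0.1, 0.6, 0.1]
width: 1.0
grip_force: 0.0
```

```bash
python3 - <<'E'
from h import *
print(plan([.479,-.306,.2],np.radians(76.6)), np.degrees(bot.read_state()["q"]))
E
```

```text
(array([-0.17549031, -0.2213518 ,  0.09360867]), array([-1.40624824e-04,  6.18330664e-05, -5.94882349e-02])) [-2.10535550e+01 -8.80402731e+00  1.17090282e+02 -2.61306642e-02
  7.17016281e+01 -8.69374710e+01]
```

Request:
{"api": "play_rows", "payload": {"commands": [[[-0.175,-0.221,0.094,0,0,-0.06,-1],[-0.175,-0.221,0.094,0,0,-0.06,-1],[-0.175,-0.221,0.094,0,0,-0.06,-1],[-0.175,-0.221,0.094,0,0,-0.06,-1],[-0.175,-0.221,0.094,0,0,-0.06,-1],[-0.175,-0.221,0.094,0,0,-0.06,-1],[-0.175,-0.221,0.094,0,0,-0.06,-1]]]}}

```text
time: 2.4
tool_pos: [0.4791, -0.3018, 0.1999]
tcp_rot: [-0.36, -3.12, -0.001]
wrist_force: [0.0, -0.5, -0.0]
width: 1.002
grip_force: 0.0
```

```bash
python3 - <<'E'
from h import *
p=bot.camera_params("wrist"); im=bot.read_camera("wrist"); cv2.imwrite("pics/w1.png",im)
np.savez("w1.npz",**p); print(bot.read_state()["tool_pos"])
E
```

```text
[ 0.47928082 -0.30162363  0.20025506]
```

View pics/w1.png

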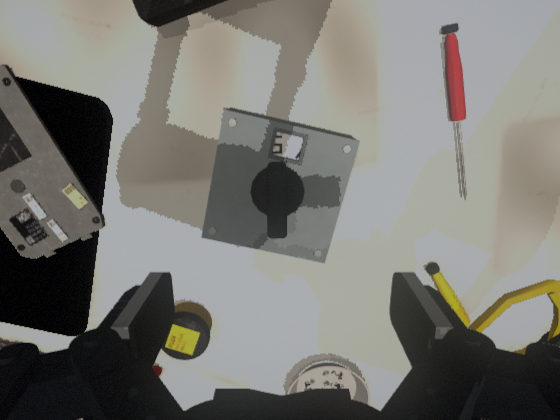

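The wrist view has its near side at the top: window near (288,145), bar from (277,165) to (277,237), screws at (232,122), (347,149), (318,253) and (212,231). I'll crop it turned half round to read the number.

```bash
python3 - <<'E'
from h import *
im=cv2.imread("pics/w1.png")[100:270,195:365]
im=cv2.rotate(cv2.resize(im,None,fx=3.5,fy=3.5,interpolation=cv2.INTER_CUBIC),cv2.ROTATE_180)
cv2.imwrite("pics/c1.png",im)
E
```

```text
(no output)
```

View pics/c1.png

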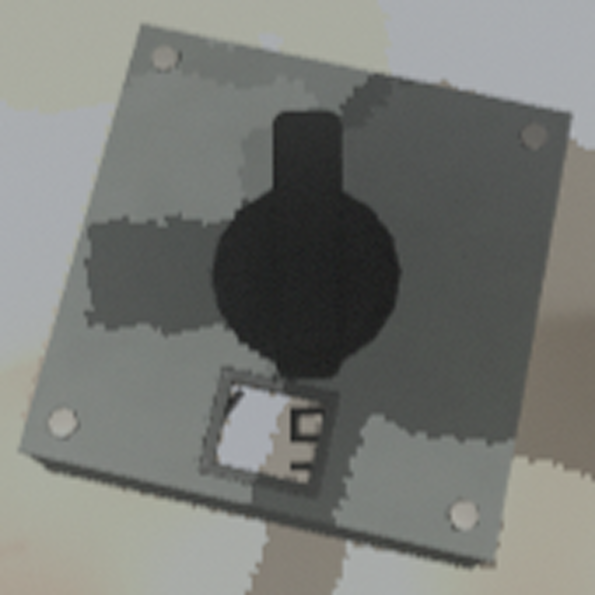

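```bash
python3 - <<'E'
from h import *
p=dict(np.load("w1.npz"))
g=lambda x,y,z:world(p,195+(594-x)/3.5,100+(594-y)/3.5,z)
sc=[g(a,b,.035) for a,b in((165,57),(534,135),(463,515),(63,422))]
c=np.mean(sc,0);w=g(271,433,.035);e1=g(308,112,.074);e2=g(308,376,.074)
yaw=lambda d:np.degrees(np.arctan2(d[1],d[0]))
print("axis",c,[np.linalg.norm(sc[i]-sc[i-1]) for i in range(4)],"boxyaw",yaw(sc[0]-sc[3]),yaw(sc[1]-sc[2]),yaw(c-w),np.linalg.norm(c-w))
print("bar",(e1+e2)/2,np.linalg.norm(e1-e2),yaw(e1-e2))
by=yaw(e1-e2)
print(plan([*c[:2],.07],np.radians(90+by)),bot.read_state()["tool_pos"])
E
```

```text
axis [ 0.47894075 -0.30623127  0.035     ] [np.float64(0.08891572800199778), np.float64(0.08869487983633353), np.float64(0.0889340079430747), np.float64(0.08843632166859677)] boxyaw -25.926725381532577 -26.093335079234507 -25.355957587454846 0.03665552861362116
bar [ 0.47518529 -0.30529146  0.074     ] 0.053926645683758316 -13.364052129419807
(array([-0.0011478 , -0.00765656,  0.21709028]), array([7.25627756e-05, 6.75652216e-05, 1.23857422e-03])) [ 0.47928082 -0.30162363  0.20025506]
```

Request:
{"api": "play_rows", "payload": {"commands": [[[-0.001,-0.0075,0.1,0,0,0,-0.3],[-0.001,-0.0075,0.18,0,0,0,-0.3],[-0.001,-0.0075,0.217,0,0,0,-0.3],[-0.001,-0.0075,0.217,0,0,0,-0.3],[-0.001,-0.0075,0.217,0,0,0,-0.3],[-0.001,-0.0075,0.217,0,0,0,-0.3]]], "force": 40}}

```text
time: 3.05
tool_pos: [0.4809, -0.308, 0.0727]
tcp_rot: [0.359, 3.116, -0.004]
wrist_force: [-0.2, -0.1, 0.4]
width: 0.653
grip_force: 0.0
```

```bash
python3 - <<'E'
from h import *
print(plan([.4789,-.306,.07],np.radians(76.6)));s=bot.read_state();print(s["tool_pos"],s["wrist_force"],s["width"])
E
```

```text
(array([0.00409604, 0.00255158, 0.00444981]), array([-0.00059542,  0.00149878,  0.00138683]))
[ 0.48093376 -0.30804216  0.07268429] [-0.22591723 -0.14932359  0.35051597] 0.6528527851890309
```

Request:
{"api": "play_rows", "payload": {"commands": [[[0.003,0.002,0.003,0,0,0,-0.3],[0.003,0.002,0.003,0,0,0,1],[0.003,0.002,0.003,0,0,0,1],[0.003,0.002,0.003,0,0,0,1],[0.003,0.002,0.003,0,0,0,1],[0.003,0.002,0.003,0,0,0,1],[0.003,0.002,0.003,0,0,0,1],[0.003,0.002,0.003,0,0,0,1]]], "force": 40}}

```text
time: 3.85
tool_pos: [0.4779, -0.3053, 0.0687]
tcp_rot: [0.361, 3.12, 0.001]
wrist_force: [-0.6, 4.1, 5.7]
width: 0.157
grip_force: 41.2
```

Request:
{"api": "play_rows", "payload": {"commands": [[[0,0,0,0,0,0.045,1],[0,0,0,0,0,0.09,1],[0,0,0,0,0,0.135,1],[0,0,0,0,0,0.18,1],[0,0,0,0,0,0.225,1],[0,0,0,0,0,0.271,1],[0,0,0,0,0,0.271,1],[0,0,0,0,0,0.271,1]]]}}

```text
time: 4.65
tool_pos: [0.4783, -0.3048, 0.0687]
tcp_rot: [1.618, 2.692, 0.003]
wrist_force: [1.6, 5.8, 5.3]
width: 0.155
grip_force: 41.2
```

Request:
{"api": "play_rows", "payload": {"commands": [[[0,0,0,0,0,0,1],[0,0,0,0,0,0,1],[0,0,0,0,0,0,-0.3],[0,0,0,0,0,0,-0.3],[0,0,0,0,0,0,-0.3],[0,0,0,0,0,0,-0.3],[0,0,0,0,0,0,-0.3]]]}}

```text
time: 5.35
tool_pos: [0.4773, -0.3058, 0.0677]
tcp_rot: [-1.618, -2.693, 0.0]
wrist_force: [-0.7, -0.2, -0.3]
width: 0.645
grip_force: 0.0
```

Request:
{"api": "play_rows", "payload": {"commands": [[[0,0,-0.08,0,0,0,-0.3],[0,0,-0.16,0,0,0,-0.3],[0,0,-0.2,0,0,0,-0.3],[0,0,-0.2,0,0,0,-0.3],[0,0,-0.2,0,0,0,-0.3],[0,0,-0.2,0,0,0,-0.3]]]}}

```text
time: 5.95
tool_pos: [0.4764, -0.305, 0.1861]
tcp_rot: [-1.616, -2.691, -0.0]
wrist_force: [-0.2, -0.1, -0.3]
width: 0.649
grip_force: 0.0
```

```bash
python3 - <<'E'
from h import *
p=bot.camera_params("wrist"); im=bot.read_camera("wrist"); np.savez("w2.npz",**p)
c=p; R=cv2.Rodrigues(p["rvec"])[0]; f,cx,cy=K(p)
x=R@[.479,-.306,.035]+p["tvec"]; u,v=int(cx+f*x[0]/x[2]),int(cy+f*x[1]/x[2]); print(u,v)
a,b=max(v-85,0),max(u-85,0);print(a,b)
im=cv2.rotate(cv2.resize(im[a:a+170,b:b+170],None,fx=3.5,fy=3.5,interpolation=cv2.INTER_CUBIC),cv2.ROTATE_180)
cv2.imwrite("pics/c2.png",im)
E
```

```text
285 197
112 200
```

View pics/c2.png

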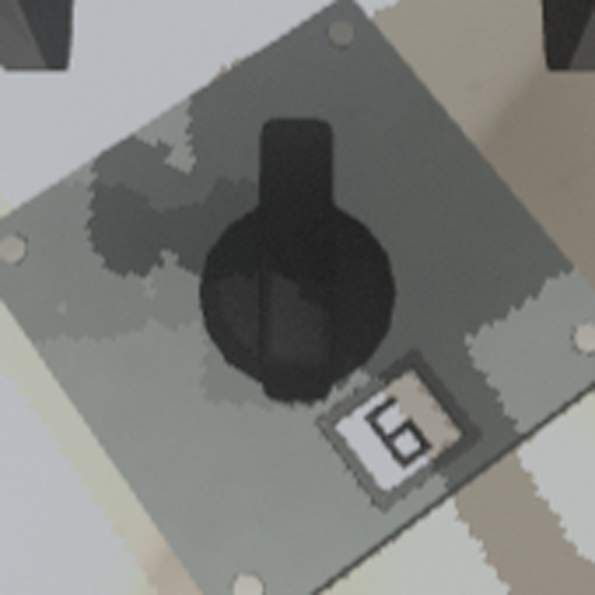

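The 6 stands whole and centred at (397,430) in the window, whose centre is near (400,430). The gripper is clear of the dial.

```bash
python3 -c "
from h import *
print(bot.finish_job())"
```

```text
the job is handed in; nothing more can be done
None
```

The square dial shows its 6 whole and centred in the window, the grip is released with the gripper clear above it, the round dial was not touched, and the job is handed in (no verdict was returned).

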